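# Sweep the cut heel lifts off the board into the tray

### The job

Sweep the four black heel lifts across the cutting board with your fingertips and over its edge, so that all four drop into the empty metal tray standing against that edge. Slide them only: do not pick them up or carry them. Leave the tray, the die and the wax tin that stand on the board, and everything else on the bench where it is.

Things in the scene. Friction and masses are not known exactly. Their poses are not given: they have to be found in the camera images.
- board: Light wooden cutting board fixed to the bench, 320 mm (x) by 360 mm (y), 42 mm thick: its top is 42 mm above the bench. Origin: centre of its underside. Its +y and -y edges are the two long sides against which the tray and the box of heel blocks stand (the tray on either one). The lifts lie in two rows, one near its -x edge and one near its +x edge, two in each row; the die and the wax tin stand along its middle (x about 0).
- lift1: Heel lift 1 of four alike: flat black hard-rubber piece with a heel's outline (straight edge at its -x end, half-round at its +x end), 52 mm (x) by 48 mm (y), 9 mm thick, about 24 g, lying loose on the board in any direction. Origin: centre of its underside; z up.
- lift2: Heel lift 2 of four alike: flat black hard-rubber piece with a heel's outline (straight edge at its -x end, half-round at its +x end), 52 mm (x) by 48 mm (y), 9 mm thick, about 24 g, lying loose on the board in any direction. Origin: centre of its underside; z up.
- lift3: Heel lift 3 of four alike: flat black hard-rubber piece with a heel's outline (straight edge at its -x end, half-round at its +x end), 52 mm (x) by 48 mm (y), 9 mm thick, about 24 g, lying loose on the board in any direction. Origin: centre of its underside; z up.
- lift4: Heel lift 4 of four alike: flat black hard-rubber piece with a heel's outline (straight edge at its -x end, half-round at its +x end), 52 mm (x) by 48 mm (y), 9 mm thick, about 24 g, lying loose on the board in any direction. Origin: centre of its underside; z up.
- tray: Empty shallow sheet-metal tray, 320 mm (x) by 140 mm (y) outside, walls 3 mm thick and 30 mm high, so its rim is 12 mm below the board's top; about 0.7 kg, loose on the bench. Origin: centre of its underside; its axes are parallel to the board's. Its long side stands 4 mm off the board's +y or -y edge.
- die: Steel hand die that cut the lifts, standing cutting edge down on the board: heel-shaped ring about 58 by 54 mm and 30 mm high, with a bridge and a round striking post to 68 mm height, 0.45 kg, loose. Origin: centre of its underside. Leave it.
- waxtin: Round flat brass-coloured tin of wax for the die, 67 mm across, 22 mm high, 0.11 kg, loose on the board. Origin: centre of its underside. Leave it.
- blockbox: Wooden box 320 mm (x) by 140 mm (y), full of wooden heel blocks that stand to 40 mm above the bench, 2.2 kg, loose. It stands against the board's other long edge, opposite the tray. Origin: centre of its underside. Leave it.
- last: Wooden shoe last standing sole down on the bench left of the board, 250 mm long (toe to its +x), 82 mm wide, 108 mm high. Origin: middle of its sole. Leave it.
- mallet: Mallet standing on its white plastic head (72 mm across, 85 mm high), wooden handle up to 207 mm, on the bench right of the board. Origin: centre of its underside. Leave it.
- gluejar: Closed glue tin, 84 mm across, 105 mm high, black cap, yellow label, on the bench right of the board. Origin: centre of its underside. Leave it.
- thread: Green spool of thread standing on the bench left of the board, 72 mm across, 109 mm high. Origin: centre of its underside. Leave it.
There are look-alikes about, which are no part of the job. Leave any purple look-alike of the lift3 alone. Leave any orange look-alike of the lift1 alone.

How it is judged:
By the outcome, as a careful person would: the job done as asked, in the order asked, and still so for the second after the job is handed in, with the robot touching nothing.
It also fails if it takes over 67 s, if anything falls off the work surface, if the arm or the gripper's body presses on something with over 40 N, if the wrist force passes 120 N, or if a joint passes its speed limit or range.

### The arm

A 6-joint arm with a two-finger parallel gripper is mounted at the origin on the work surface. World frame = base frame: x ahead of the robot, y to its left, z up, the work surface at z = 0. Lengths are in m, angles in rad, forces in N, time in s.
With the tool pointing down it reaches from about 0.35 to 0.775 m from the base axis. Payload 5.5 kg.
Tool frame: the origin (TCP) lies on the front face of the gripper's body, between the roots of the fingers; the fingertips stand 73 mm ahead of it and the grasp point (between the pads) lies 54 mm ahead of it; z points along the fingers, y is the direction in which the jaws open and shut (so a half turn about z gives the same grasp; the last joint's range is limited). The gripper opens to 85 mm and grips with 20 to 120 N. Pads are 22 mm wide; open, the fingers measure 114 mm over their backs; the gripper's body (76 mm by 85 mm) begins 54 mm behind the grasp point. The pads swing forward as they close: fully open they stand 13 mm farther back than shut.
Start: joints at [1.05, 0.313, 0.046, 1.304, 0, 1.431], TCP at [0.214, 0.534, 0.304] pointing down, gripper open.
Joint ranges: [-2.76, 2.76], [-0.86, 1.69], [-1.03, 1.26], [-2.2, 2.34], [-1.47, 1.5], [-3.14, 3.14]. Speed limits (rad/s): [2.57, 2.57, 3.14, 3.14, 3.14, 3.14].

### API

Orientations are given as a unit quaternion [x, y, z, w].
In Python, from rig import get_state, get_image, finish_job, spot_in gives the robot as it stands.
- The arm moves only by the tool arm_command, never from a script. Its arguments are lists of equal length, an entry for each row: "gripper": the closure, from 0 (fully open) to 1 (shut); "linear": the shift along the tool's x, y, z in m, a list of three; "twist": the turn about the tool's z in rad. A call has 1 to 12 rows; each row is the pose to reach, as a shift and turn from the pose measured when the call began, along the tool's axes at that moment; what a row does not reach only later rows make up. A row lasts 1/8 s, in which the tool goes at most 62.5 mm and 10.7 degrees, less where a joint would pass 70% of its speed; a pose out of reach is approached as far as the arm can. A call with a gripper value outside its range is refused whole. The fingers move at their own pace and stop on an object; the grip force is fixed at half the most. Time passes only in rows, so rows that repeat a pose let the fingers close. It gives the time, the measured TCP pose, the force and the opening at its end, in the units of the state.
- get_state(): the state, without advancing time (a new reading comes with each control period).
- get_image(name): name is "scene" or "top" or "wrist"; returns a dict with "image" (384x512x3 uint8, red, green, blue), "depth" (384x512 float32, m along the optical axis (not along the pixel's ray), 0 where there is no reading), "intrinsics" (3x3 intrinsics, pixels), "origin" and "orientation" of the camera in the world. Camera axes: x right, y up, looking along -z (the intrinsics and any distortion apply to the point x, -y, -z); pixel columns grow to the right and rows downward; lengths in m; the calibration is good to about 2 mm. A picture is of the moment at which its call begins.
- finish_job(): hands the job in, once; it reports no verdict.
Trained networks look in a picture, given as the dict that the camera call returned (one of the last four; its "shot" number tells which), for a name from the list of things; names that differ only in an ending like _2 or _b are one class to them, and where a whole thing is asked for, a point or a joint stands for the part that bears it (a point fixed in the world has none). Each returns a list of dicts, best first, with "p" (0 to 1); they miss things now and then, are a little off and sometimes report something else, mostly with a low value. They report only what shows in the picture. A call takes as long as a camera call. They do not tell look-alikes from the thing itself.
- spot_in(picture, query): "position" ([column, row] in pixels, amid what is visible of it).
The state is a dict: "clock": time; "joint_pos": joint angles; "joint_vel": joint speeds; "tau": joint torques, N m; "tool_pos": TCP position; "eef_rot": TCP orientation; "force": force on the tool from outside, world axes, zero at the start; "ft_torque": the same for the moment, N m; "opening": finger opening in m.
Only numpy, scipy, OpenCV 4.12 (cv2) and the standard library are available. Lean on these libraries where they do the work, as an engineer would, in place of code of your own. Each camera call takes 0.05 s, during which the arm holds its last target. There are 200 camera calls.

## Working session

There is one attempt and no reset: what is moved stays moved. The work goes in short steps, Python scripts to look and compute and a tool call to move; the robot and the scene stay as the last step left them, time stands still between calls to the robot, and variables do not carry over. Pictures are saved under pics/ and viewed, about 8 in all and at most 12, crops included, and the job is handed in when it is done.

Besides the shell and the picture viewer there is one more tool, called after "Emit:" as a command line: name --pt "numbers of a row" for each row, then --argument value for the rest. arm_command: Moves the arm, as the interface text tells. Its arguments: {"type":"object","properties":{"gripper":{"type":"array","items":{"type":"number"}},"linear":{"type":"array","items":{"type":"array","items":{"type":"number"}}},"twist":{"type":"array","items":{"type":"number"}}},"required":["gripper","linear","twist"]}

```bash
mkdir -p pics; cat > h.py <<'E'
import numpy as np, cv2
from scipy.spatial.transform import Rotation as R
from rig import get_state, get_image, finish_job, spot_in
def cloud(d):
    K=np.array(d["intrinsics"]);z=d["depth"]
    v,u=np.mgrid[:z.shape[0],:z.shape[1]]
    P=np.stack([(u-K[0,2])/K[0,0]*z,-(v-K[1,2])/K[1,1]*z,-z],-1)
    return P@R.from_quat(d["orientation"]).as_matrix().T+np.array(d["origin"])
def save(d,n,s=1.5): cv2.imwrite("pics/"+n,cv2.resize(d["image"][:,:,::-1],None,fx=s,fy=s))
E
python3 - <<'E'
from h import *
s=get_state();print({k:np.round(v,3) for k,v in s.items()})
d=get_image("top");save(d,"top1.png");P=cloud(d)
np.savez("top1.npz",P=P,im=d["image"])
for q in ["lift1","die","waxtin","tray","board","blockbox","last","mallet","gluejar","thread"]:
    for r in spot_in(d,q):
        c,w=map(int,r["position"]);print(q,round(r["p"],2),c,w,P[w,c].round(3))
print(d["intrinsics"],d["origin"])
E
```

```text
{'clock': np.float64(0.0), 'joint_pos': array([ 1.05 ,  0.314,  0.045,  1.304, -0.   ,  1.431]), 'joint_vel': array([ 0.   , -0.001,  0.001, -0.001,  0.   ,  0.002]), 'tau': array([-1.0000e-03, -4.8063e+01,  2.9853e+01,  1.9000e-02, -0.0000e+00,
        0.0000e+00]), 'tool_pos': array([0.214, 0.533, 0.303]), 'eef_rot': array([ 0.189,  0.982, -0.001, -0.   ]), 'force': array([0.188, 0.047, 0.222]), 'ft_torque': array([ 0.027, -0.004, -0.012]), 'opening': np.float64(0.086)}
lift1 0.77 247 204 [0.498 0.047 0.05 ]
lift1 0.72 254 260 [0.339 0.016 0.008]
lift1 0.62 238 143 [0.685 0.089 0.05 ]
lift1 0.61 295 148 [ 0.681 -0.085  0.049]
lift1 0.56 291 211 [ 0.487 -0.084  0.047]
lift1 0.5 309 266 [ 0.333 -0.148  0.003]
die 0.53 245 174 [0.573 0.057 0.11 ]
waxtin 0.83 303 175 [ 0.594 -0.112  0.064]
waxtin 0.67 95 191 [0.502 0.491 0.075]
tray 0.59 189 181 [ 0.57   0.234 -0.005]
board 0.9 271 184 [ 0.565 -0.02   0.045]
board 0.33 436 214 [ 0.495 -0.493  0.102]
blockbox 0.65 360 179 [ 0.61  -0.292  0.007]
last 0.94 99 192 [0.5   0.479 0.075]
last 0.22 248 204 [0.499 0.044 0.048]
mallet 0.67 438 213 [ 0.494 -0.492  0.12 ]
gluejar 0.91 438 276 [ 0.32  -0.495  0.107]
thread 0.92 102 245 [0.343 0.438 0.105]
[[495.15909856   0.         266.50307778]
 [  0.         495.15909856 200.44364535]
 [  0.           0.           1.        ]] [ 0.19687512 -0.02389317  1.47976449]
```

View pics/top1.png

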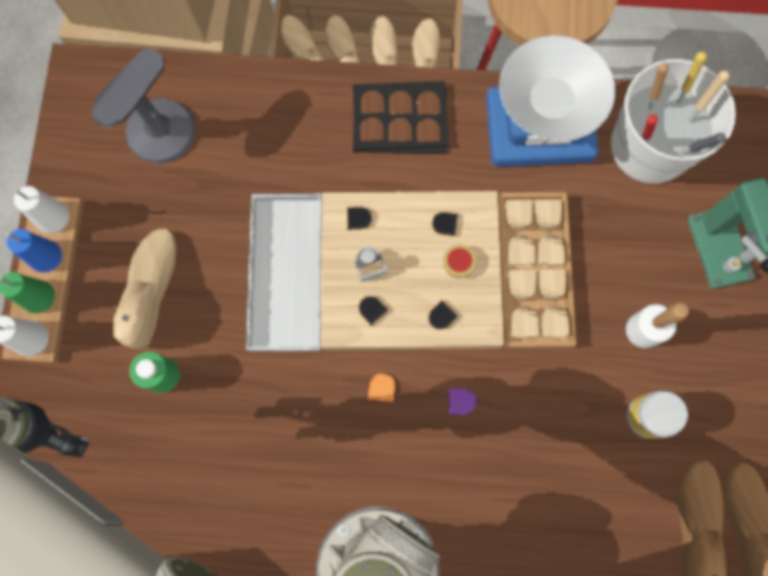

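Four black lifts on the board at (display px) (358,217), (445,222), (372,309), (441,315). The orange (381,386) and purple (461,402) look-alikes lie on the bench. The tray is on the +y (left) side. Next I measure exactly and confirm in an enlarged crop.

```bash
python3 - <<'E'
from h import *
z=np.load("top1.npz");P=z["P"];im=z["im"]
d=get_image("top");K=d["intrinsics"];o=np.array(d["origin"]);M=R.from_quat(d["orientation"]).as_matrix()
def onplane(uv,h):
    uv=np.atleast_2d(uv);r=np.c_[(uv[:,0]-K[0,2])/K[0,0],-(uv[:,1]-K[1,2])/K[1,1],-np.ones(len(uv))]@M.T
    return (o+r*((h-o[2])/r[:,2])[:,None])[:,:2]
m=(im.max(2)<60).astype(np.uint8);m[:125]=0;m[235:]=0;m[:,:212]=0;m[:,335:]=0
n,l,st,c=cv2.connectedComponentsWithStats(m)
for i in range(1,n):
    if st[i,4]<40: continue
    v,u=np.nonzero(l==i);X=onplane(np.c_[u,v],.051)
    print(c[i].round(),st[i,4],"ctr",X.mean(0).round(3),"min",X.min(0).round(3),"max",X.max(0).round(3))
# board: light wood corners at display px
for n_,px in [("board",[(321,192),(499,192),(503,346),(320,349)])]: print(n_,onplane(np.array(px)/1.5,.042).round(3))
print("tray",onplane(np.array([(251,195),(321,194),(320,349),(247,349)])/1.5,.03).round(3))
Z=P[...,2]
for nm,(u0,u1,v0,v1),lo in [("die",(230,262,160,190),.06),("post",(230,262,160,190),.095),("tin",(292,322,160,188),.055)]:
    Q=P[v0:v1,u0:u1].reshape(-1,3);Q=Q[Q[:,2]>lo];print(nm,len(Q),Q.min(0).round(3),Q.max(0).round(3),np.median(Q,0).round(3))
cv2.imwrite("pics/crop.png",cv2.resize(d["image"][115:285,155:395,::-1],None,fx=3.2,fy=3.2,interpolation=cv2.INTER_CUBIC))
s=get_state();print(R.from_quat(s["eef_rot"]).as_matrix().round(3))
E
```

```text
[239. 145.] 136 ctr [0.679 0.086] min [0.662 0.064] max [0.695 0.104]
[296. 148.] 139 ctr [ 0.68  -0.089] min [ 0.662 -0.107] max [ 0.698 -0.069]
[247. 205.] 152 ctr [0.494 0.045] min [0.471 0.02 ] max [0.514 0.065]
[294. 210.] 156 ctr [ 0.488 -0.093] min [ 0.468 -0.116] max [ 0.511 -0.072]
board [[ 0.731  0.167]
 [ 0.756 -0.197]
 [ 0.438 -0.217]
 [ 0.408  0.139]]
tray [[0.719 0.312]
 [0.731 0.168]
 [0.409 0.141]
 [0.4   0.284]]
die 220 [ 0.197 -0.024  0.06 ] [0.613 0.086 1.48 ] [0.581 0.057 0.075]
post 77 [ 0.197 -0.024  0.102] [0.597 0.069 1.48 ] [0.582 0.057 0.108]
tin 392 [ 0.568 -0.154  0.056] [ 0.634 -0.088  0.072] [ 0.6   -0.121  0.063]
[[-0.928  0.372  0.   ]
 [ 0.372  0.928  0.   ]
 [-0.     0.    -1.   ]]
```

View pics/crop.png

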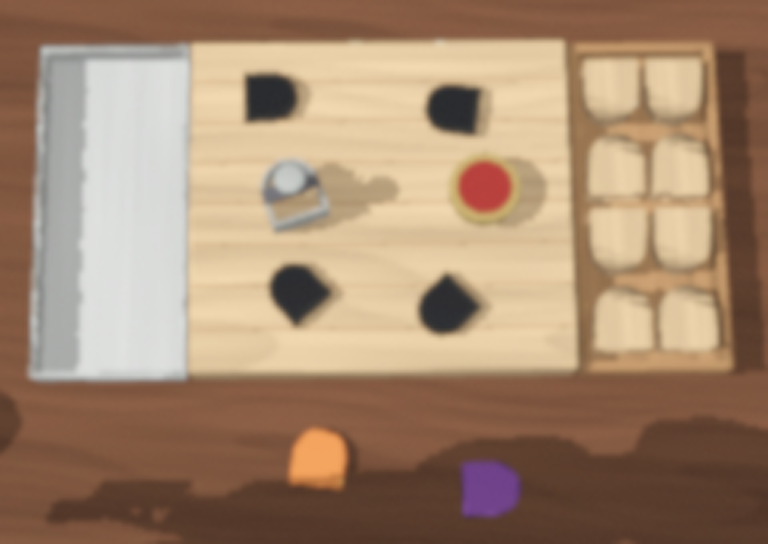

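The crop confirms it. The four black lifts are at crop px (270,97), (453,109), (298,293) and (449,304). The orange and purple pieces are off the board and get left alone. The board is yawed about 4.2°, so I push along board +y with tool x aligned to it. First I go above the spot behind the far-front lift.

Emit:
arm_command --gripper '[0.76,0.76,0.76,0.76,0.76,0.76,0.76,0.76,0.76,0.76,0.76,0.76]' --pt "-0.052 -0.024 0" --pt "-0.104 -0.049 0" --pt "-0.156 -0.073 0" --pt "-0.208 -0.098 0" --pt "-0.26 -0.122 0" --pt "-0.312 -0.146 0" --pt "-0.364 -0.171 0" --pt "-0.416 -0.195 0" --pt "-0.468 -0.22 0" --pt "-0.52 -0.244 0" --pt "-0.572 -0.268 0" --pt "-0.622 -0.292 0.02" --twist '[0.1,0.2,0.3,0.4,0.5,0.6,0.7,0.8,0.9,1.0,1.08,1.117]'

```text
clock: 2.1
tool_pos: [0.6847, 0.0299, 0.2856]
eef_rot: [0.681, 0.732, 0.001, 0.002]
force: [-0.3, 0.3, 0.3]
opening: 0.0203
```

```bash
cat >> h.py <<'E'
C=np.array([.583,-.027]);bx=np.array([.9973,.0735]);by=np.array([-.0735,.9973])
def rel(x,y,z):
    "shift in tool axes to board-frame x,y and TCP height z; twist to align"
    s=get_state();M=R.from_quat(s["eef_rot"]).as_matrix();t=np.r_[C+x*bx+y*by,z]
    a=np.arctan2(M[1,1],M[0,1])-np.arctan2(bx[1],bx[0])
    p=np.array(s["tool_pos"]);b=[(p[:2]-C)@bx,(p[:2]-C)@by]
    print("t",round(s["clock"],2),"tcp",p.round(4),"board",np.round(b,4),"shift",(M.T@(t-p)).round(4),"twist",round(a,3),"F",np.round(s["force"],1),"open",round(s["opening"],4),"tilt",M[2].round(3))
E
python3 -c "
from h import *
rel(.104,.05,.13)"
```

```text
t 2.1 tcp [0.6847 0.0299 0.2856] board [0.1056 0.0493] shift [ 0.0007 -0.0023  0.1556] twist -0.002 F [-0.3  0.3  0.3] open 0.0203 tilt [-0.     0.004 -1.   ]
```

Emit:
arm_command --gripper '[0.76,0.76,0.76,0.76,0.76,0.76]' --pt "0 -0.002 0.05" --pt "0 -0.002 0.1" --pt "0 -0.002 0.14" --pt "0 -0.002 0.16" --pt "0 -0.002 0.168" --pt "0 -0.002 0.168" --twist '[0,0,0,0,0,0]'

```text
clock: 2.85
tool_pos: [0.6835, 0.0298, 0.1176]
eef_rot: [0.681, 0.732, 0.001, 0.002]
force: [0.3, 0.1, -0.1]
opening: 0.0204
```

```bash
python3 -c "
from h import *
rel(.104,.19,.117)
d=get_image('scene');save(d,'s1.png');d=get_image('wrist');save(d,'w1.png',1)
a=cv2.imread('pics/s1.png');b=cv2.imread('pics/w1.png')
a=cv2.resize(a,(512,384));cv2.imwrite('pics/sw.png',cv2.resize(np.hstack([a,b]),(800,300)))"
```

```text
t 2.85 tcp [0.6835 0.0298 0.1176] board [0.1044 0.0492] shift [ 0.1408 -0.0007  0.0006] twist -0.002 F [ 0.3  0.1 -0.1] open 0.0204 tilt [-0.     0.004 -1.   ]
```

View pics/sw.png

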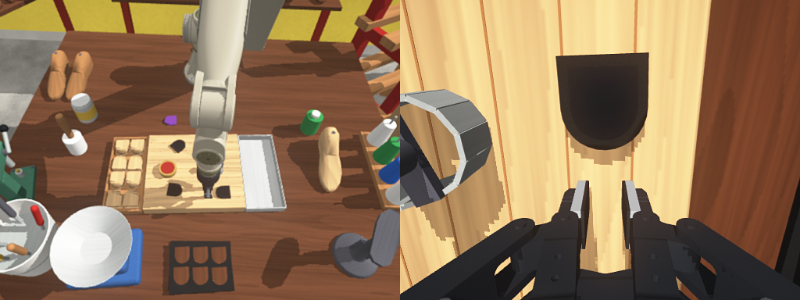

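The fingers are centred behind the far-front lift with no contact. I push it over the edge.

Emit:
arm_command --gripper '[0.76,0.76,0.76,0.76,0.76,0.76,0.76,0.76,0.76,0.76,0.76]' --pt "0.012 0 0.001" --pt "0.026 0 0.001" --pt "0.04 0 0.001" --pt "0.054 0 0.001" --pt "0.068 0 0.001" --pt "0.082 0 0.001" --pt "0.096 0 0.001" --pt "0.11 0 0.001" --pt "0.124 0 0.001" --pt "0.138 0 0.001" --pt "0.146 0 0.001" --twist '[0,0,0,0,0,0,0,0,0,0,0]'

```text
clock: 4.32
tool_pos: [0.6754, 0.1753, 0.1215]
eef_rot: [0.682, 0.732, 0.003, 0.005]
force: [-4.9, -6.7, 20.3]
opening: 0.0204
```

```bash
python3 -c "
from h import *
rel(.092,-.123,.117)
d=get_image('wrist');save(d,'w2.png',1)"
```

```text
t 4.33 tcp [0.6754 0.1753 0.1215] board [0.107 0.195] shift [-0.318  -0.0142  0.0054] twist -0.003 F [-4.9 -6.7 20.3] open 0.0204 tilt [-0.003  0.011 -1.   ]
```

View pics/w2.png

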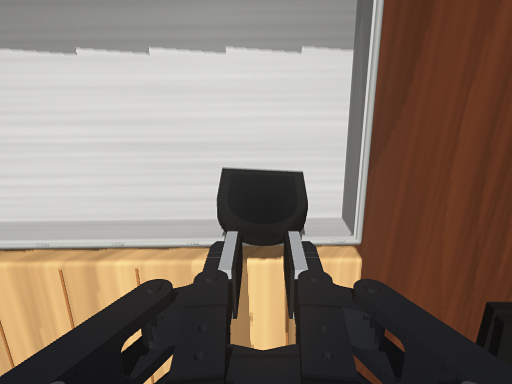

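The lift is tipping over the rim and the fingertips are pressing on its tail (20 N). I ease up and look.

Emit:
arm_command --gripper '[0.76,0.76,0.76,0.76]' --pt "0 0 -0.01" --pt "-0.01 0 -0.03" --pt "-0.03 0 -0.04" --pt "-0.03 0 -0.04" --twist '[0,0,0,0]'

```text
clock: 4.88
tool_pos: [0.6778, 0.1447, 0.1629]
eef_rot: [0.682, 0.731, 0.004, 0.006]
force: [0.7, 0.4, -0.5]
opening: 0.0203
```

```bash
python3 -c "
from h import *
rel(.092,-.123,.117)
d=get_image('wrist');save(d,'w3.png',1);P=cloud(d)
for r in spot_in(d,'lift1'):
  c,w=map(int,r['position']);print(round(r['p'],2),c,w,P[w,c].round(3))"
```

```text
t 4.88 tcp [0.6778 0.1447 0.1629] board [0.1072 0.1643] shift [-0.2872 -0.0145  0.0465] twist -0.004 F [ 0.7  0.4 -0.5] open 0.0203 tilt [-0.003  0.014 -1.   ]
0.86 9 323 [0.513 0.056 0.051]
0.79 257 149 [0.673 0.182 0.033]
```

View pics/w3.png

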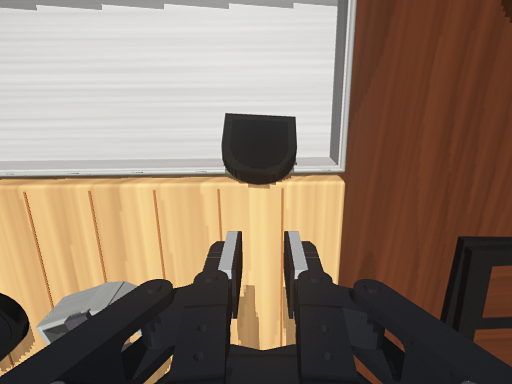

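The lift leans on the rim, with its straight edge down in the tray and its round tail at the board edge. I measure its profile.

```bash
python3 -c "
from h import *
d=get_image('wrist');P=cloud(d)
for r in range(108,196,6):
  p=P[r,259];q=p[:2]-C;print(r,'b',np.round([q@bx,q@by],3),'z',p[2].round(3))
for c in (80,):
  for r in range(155,196,3):
    p=P[r,c];q=p[:2]-C;print(r,'b',np.round([q@bx,q@by],3),'z',p[2].round(3))
"
```

```text
108 b [0.105 0.226] z 0.003
114 b [0.105 0.222] z 0.004
120 b [0.105 0.219] z 0.011
126 b [0.105 0.215] z 0.017
132 b [0.105 0.212] z 0.02
138 b [0.105 0.209] z 0.024
144 b [0.105 0.205] z 0.027
150 b [0.105 0.203] z 0.032
156 b [0.105 0.199] z 0.036
162 b [0.105 0.196] z 0.039
168 b [0.105 0.194] z 0.044
174 b [0.105 0.191] z 0.046
180 b [0.105 0.187] z 0.047
186 b [0.105 0.183] z 0.045
192 b [0.105 0.178] z 0.041
155 b [-0.024  0.194] z 0.002
158 b [-0.024  0.192] z 0.003
161 b [-0.024  0.189] z 0.003
164 b [-0.021  0.189] z 0.009
167 b [-0.016  0.189] z 0.019
170 b [-0.011  0.189] z 0.028
173 b [-0.011  0.188] z 0.029
176 b [-0.01   0.186] z 0.031
179 b [-0.015  0.182] z 0.024
182 b [-0.011  0.182] z 0.031
185 b [-0.008  0.182] z 0.037
188 b [-0.005  0.181] z 0.042
191 b [-0.006  0.179] z 0.04
194 b [-0.007  0.177] z 0.04
```

Emit:
arm_command --gripper '[1,1,1,1,1,1,1]' --pt "-0.012 -0.003 0.01" --pt "-0.012 -0.003 0.03" --pt "-0.012 -0.003 0.042" --pt "-0.012 -0.003 0.044" --pt "-0.012 -0.003 0.045" --pt "-0.012 -0.003 0.046" --pt "-0.012 -0.003 0.046" --twist '[-0.004,-0.004,-0.004,-0.004,-0.004,-0.004,-0.004]'

```text
clock: 5.9
tool_pos: [0.6752, 0.134, 0.1156]
eef_rot: [0.68, 0.733, 0.003, 0.005]
force: [-0.1, 0.1, -0.2]
opening: -0.0
```

```bash
python3 -c "
from h import *
rel(.105,.21,.115)"
```

```text
t 5.9 tcp [0.6752 0.134  0.1156] board [0.1038 0.1538] shift [0.0562 0.0013 0.0005] twist 0.002 F [-0.1  0.1 -0.2] open -0.0 tilt [-0.002  0.011 -1.   ]
```

Emit:
arm_command --gripper '[1,1,1,1,1,1]' --pt "0.01 0.001 0" --pt "0.022 0.001 0" --pt "0.036 0.001 0" --pt "0.048 0.001 0" --pt "0.058 0.001 0" --pt "0.058 0.001 -0.002" --twist '[0,0,0,0,0,0]'

```text
clock: 6.65
tool_pos: [0.6713, 0.1931, 0.1171]
eef_rot: [0.679, 0.734, 0.003, 0.004]
force: [-0.3, -0.3, -1.0]
opening: -0.0001
```

```bash
cat >> h.py <<'E'
def prof(col,r0,r1,st=6):
    d=get_image('wrist');P=cloud(d)
    for r in range(r0,r1,st):
        p=P[r,col];q=p[:2]-C;print(r,'b',np.round([q@bx,q@by],3),'z',p[2].round(3))
    return d,P
E
python3 -c "
from h import *
rel(.105,.21,.115)
d,P=prof(259,120,250,10);save(d,'w4.png',1)"
```

```text
t 6.65 tcp [0.6713 0.1931 0.1171] board [0.1043 0.2131] shift [-0.003   0.0007  0.0021] twist 0.003 F [-0.3 -0.3 -1. ] open -0.0001 tilt [-0.002  0.01  -1.   ]
120 b [0.102 0.27 ] z 0.002
130 b [0.102 0.265] z 0.002
140 b [0.102 0.259] z 0.003
150 b [0.102 0.255] z 0.011
160 b [0.102 0.25 ] z 0.014
170 b [0.102 0.244] z 0.015
180 b [0.102 0.239] z 0.015
190 b [0.102 0.233] z 0.016
200 b [0.102 0.228] z 0.018
210 b [0.102 0.222] z 0.019
220 b [0.102 0.217] z 0.02
230 b [0.102 0.211] z 0.021
240 b [0.102 0.224] z 0.058
```

View pics/w4.png

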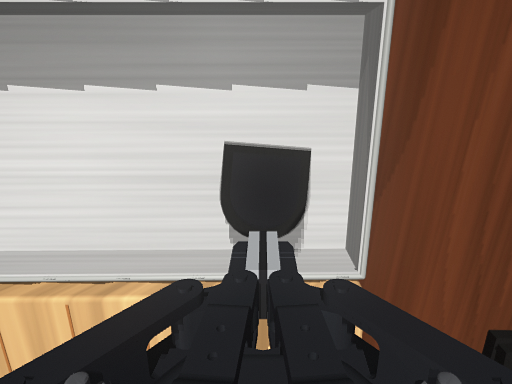

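The first lift lies in the tray. Next is the far-back lift (bx 0.092, by -0.069).

Emit:
arm_command --gripper '[0.8,0.8,0.8,0.8,0.8,0.8,0.8,0.8,0.8,0.8,0.8]' --pt "0 0 -0.04" --pt "-0.03 0 -0.06" --pt "-0.09 -0.006 -0.06" --pt "-0.15 -0.012 -0.06" --pt "-0.21 -0.012 -0.06" --pt "-0.27 -0.012 -0.06" --pt "-0.32 -0.012 -0.06" --pt "-0.333 -0.012 -0.05" --pt "-0.333 -0.012 -0.02" --pt "-0.333 -0.012 0.0" --pt "-0.333 -0.012 0.0" --twist '[0.003,0.003,0.003,0.003,0.003,0.003,0.003,0.003,0.003,0.003,0.003]'

```text
clock: 8.07
tool_pos: [0.6843, -0.1397, 0.1168]
eef_rot: [0.681, 0.733, 0.003, 0.004]
force: [-0.6, -0.3, 0.8]
opening: 0.017
```

```bash
cat >> h.py <<'E'
def lifts(d):
    P=cloud(d)
    for r in spot_in(d,'lift1'):
        c,w=map(int,r['position']);q=P[w,c][:2]-C;print('lift',round(r['p'],2),c,w,'b',np.round([q@bx,q@by],3),'z',P[w,c,2].round(3))
E
python3 -c "
from h import *
rel(.092,.21,.115)
lifts(get_image('wrist'))"
```

```text
t 8.07 tcp [ 0.6843 -0.1397  0.1168] board [ 0.0928 -0.1198] shift [ 0.3298 -0.0008  0.0014] twist -0.0 F [-0.6 -0.3  0.8] open 0.017 tilt [-0.001  0.009 -1.   ]
lift 0.67 260 143 b [ 0.091 -0.067] z 0.051
```

Emit:
arm_command --gripper '[0.8,0.8,0.8,0.8,0.8,0.8,0.8,0.8,0.8,0.8,0.8,0.8]' --pt "0.015 0 0.001" --pt "0.037 0 0.0015" --pt "0.06 0 0.0015" --pt "0.085 0 0.0015" --pt "0.11 0 0.0015" --pt "0.135 0 0.0015" --pt "0.16 0 0.0015" --pt "0.19 0 0.0015" --pt "0.22 0 0.0015" --pt "0.255 0 0.0015" --pt "0.295 0 0.0015" --pt "0.335 0 0.0015" --twist '[0,0,0,0,0,0,0,0,0,0,0,0]'

```text
clock: 9.68
tool_pos: [0.6595, 0.1965, 0.1157]
eef_rot: [0.681, 0.733, 0.003, 0.004]
force: [0.2, 0.3, 0.9]
opening: 0.0169
```

```bash
python3 -c "
from h import *
rel(.092,.21,.115)
d,P=prof(259,60,250,15);lifts(d);save(d,'w5.png',1)"
```

```text
t 9.68 tcp [0.6595 0.1965 0.1157] board [0.0927 0.2173] shift [-0.0073 -0.0007  0.0007] twist -0.0 F [0.2 0.3 0.9] open 0.0169 tilt [-0.001  0.01  -1.   ]
60 b [0.091 0.306] z 0.003
75 b [0.091 0.298] z 0.003
90 b [0.091 0.291] z 0.003
105 b [0.091 0.283] z 0.002
120 b [0.091 0.275] z 0.002
135 b [0.091 0.266] z 0.002
150 b [0.091 0.258] z 0.003
165 b [0.091 0.251] z 0.012
180 b [0.091 0.245] z 0.02
195 b [0.091 0.237] z 0.022
210 b [0.091 0.228] z 0.021
225 b [0.091 0.218] z 0.02
240 b [0.091 0.209] z 0.02
lift 0.61 304 182 b [0.116 0.241] z 0.012
```

View pics/w5.png

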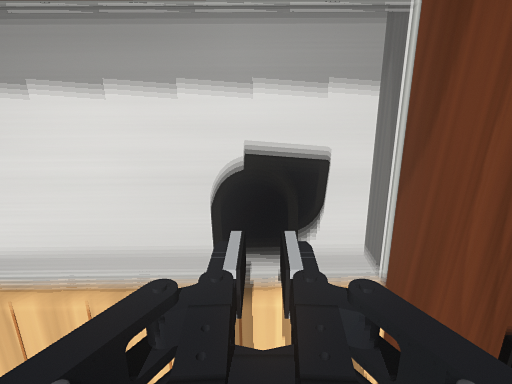

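Both far lifts are in the tray (stacked flat, z about 0.02). Next is the near-front lift, rising over the die.

Emit:
arm_command --gripper '[0.8,0.8,0.8,0.8,0.8,0.8,0.8,0.8,0.8,0.8,0.8]' --pt "0 0 -0.05" --pt "0 -0.02 -0.1" --pt "0 -0.07 -0.1" --pt "0 -0.12 -0.1" --pt "-0.04 -0.16 -0.1" --pt "-0.09 -0.176 -0.1" --pt "-0.14 -0.176 -0.1" --pt "-0.192 -0.176 -0.1" --pt "-0.197 -0.176 -0.05" --pt "-0.197 -0.176 -0.005" --pt "-0.197 -0.176 -0.001" --twist '[0,0,0,0,0,0,0,0,0,0,0]'

```text
clock: 11.15
tool_pos: [0.5, -0.0118, 0.1148]
eef_rot: [0.679, 0.734, 0.004, 0.005]
force: [-3.8, -0.5, 21.4]
opening: 0.0172
```

```bash
python3 -c "
from h import *
rel(-.0835,.21,.115)
d=get_image('wrist');lifts(d);save(d,'w6.png',1)"
```

```text
t 11.15 tcp [ 0.5    -0.0118  0.1148] board [-0.0816  0.0212] shift [ 0.1888 -0.0012 -0.0005] twist 0.004 F [-3.8 -0.5 21.4] open 0.0172 tilt [-0.002  0.012 -1.   ]
lift 0.78 14 153 b [-0.218  0.061] z 0.008
lift 0.74 256 119 b [-0.085  0.084] z 0.051
lift 0.6 14 351 b [-0.248 -0.074] z 0.009
```

View pics/w6.png

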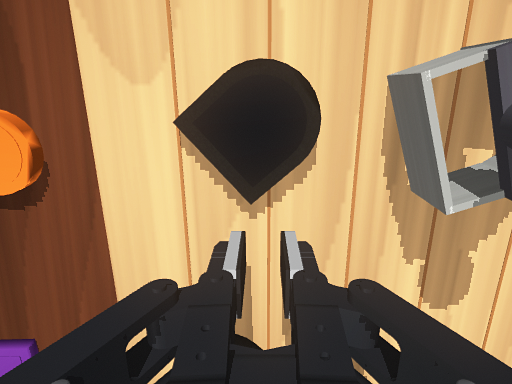

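The fingertips touch the board here (TCP z 0.1148), so I lift 1.5 mm. I also shift 4 mm so the lift's corner, at column 252, sits between the fingers.

Emit:
arm_command --gripper '[0.8,0.8,0.8,0.8,0.8,0.8,0.8,0.8,0.8,0.8]' --pt "0 -0.004 -0.0015" --pt "0.005 -0.004 -0.0015" --pt "0.018 -0.004 -0.0015" --pt "0.035 -0.004 -0.0015" --pt "0.055 -0.004 -0.0015" --pt "0.075 -0.004 -0.0015" --pt "0.1 -0.004 -0.0015" --pt "0.13 -0.004 -0.0015" --pt "0.165 -0.004 -0.0015" --pt "0.2 -0.004 -0.0015" --twist '[0.004,0.004,0.004,0.004,0.004,0.004,0.004,0.004,0.004,0.004]'

```text
clock: 12.5
tool_pos: [0.4791, 0.1901, 0.1165]
eef_rot: [0.68, 0.733, 0.004, 0.004]
force: [-0.3, 0.0, 0.7]
opening: 0.0172
```

```bash
python3 -c "
from h import *
rel(-.0996,-.118,.116)
d,P=prof(259,60,250,15);lifts(d);save(d,'w7.png',1)"
```

```text
t 12.5 tcp [0.4791 0.1901 0.1165] board [-0.0877  0.2241] shift [-0.3421 -0.0123  0.0005] twist 0.001 F [-0.3  0.   0.7] open 0.0172 tilt [-0.     0.011 -1.   ]
60 b [-0.089  0.313] z 0.002
75 b [-0.089  0.305] z 0.003
90 b [-0.089  0.298] z 0.003
105 b [-0.089  0.29 ] z 0.002
120 b [-0.089  0.281] z 0.002
135 b [-0.089  0.273] z 0.002
150 b [-0.089  0.265] z 0.003
165 b [-0.089  0.256] z 0.003
180 b [-0.089  0.247] z 0.004
195 b [-0.089  0.241] z 0.015
210 b [-0.089  0.233] z 0.016
225 b [-0.09   0.224] z 0.018
240 b [-0.09   0.216] z 0.02
lift 0.57 263 218 b [-0.087  0.228] z 0.017
```

View pics/w7.png

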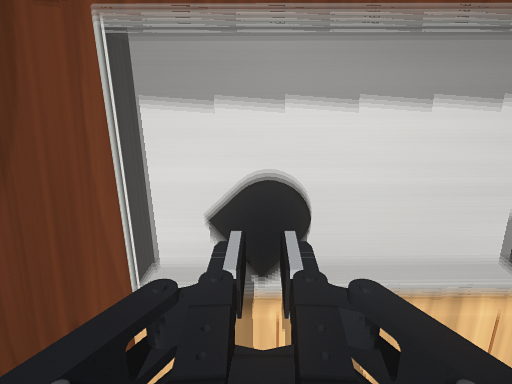

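Emit:
arm_command --gripper '[0.8,0.8,0.8,0.8,0.8,0.8,0.8,0.8,0.8,0.8,0.8]' --pt "0 0 -0.05" --pt "-0.03 0 -0.08" --pt "-0.09 -0.006 -0.08" --pt "-0.15 -0.012 -0.08" --pt "-0.21 -0.012 -0.08" --pt "-0.27 -0.012 -0.08" --pt "-0.33 -0.012 -0.07" --pt "-0.342 -0.012 -0.05" --pt "-0.342 -0.012 -0.02" --pt "-0.342 -0.012 -0.003" --pt "-0.342 -0.012 -0.001" --twist '[0,0,0,0,0,0,0,0,0,0,0]'

```text
clock: 13.98
tool_pos: [0.4927, -0.1496, 0.1158]
eef_rot: [0.679, 0.734, 0.004, 0.002]
force: [-1.0, -0.2, 0.0]
opening: 0.0172
```

```bash
python3 -c "
from h import *
rel(-.0996,.22,.116)
d=get_image('wrist');lifts(d);save(d,'w8.png',1)"
```

```text
t 13.97 tcp [ 0.4927 -0.1496  0.1158] board [-0.0991 -0.1156] shift [0.3356 0.0012 0.0006] twist 0.005 F [-1.  -0.2  0. ] open 0.0172 tilt [ 0.002  0.008 -1.   ]
lift 0.9 13 184 b [-0.242 -0.094] z 0.008
lift 0.8 261 125 b [-0.1   -0.055] z 0.051
```

View pics/w8.png

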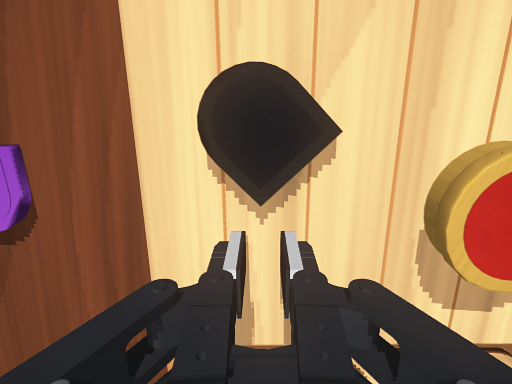

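Corner at (261,205), centred between the fingers. I push.

Emit:
arm_command --gripper '[0.8,0.8,0.8,0.8,0.8,0.8,0.8,0.8,0.8,0.8,0.8,0.8]' --pt "0.01 -0.001 -0.0005" --pt "0.026 -0.001 -0.0005" --pt "0.048 -0.001 -0.0005" --pt "0.072 -0.001 -0.0005" --pt "0.098 -0.001 -0.0005" --pt "0.125 -0.001 -0.0005" --pt "0.155 -0.001 -0.0005" --pt "0.188 -0.001 -0.0005" --pt "0.222 -0.001 -0.0005" --pt "0.258 -0.001 -0.0005" --pt "0.297 -0.001 -0.0005" --pt "0.337 -0.001 -0.0005" --twist '[0,0,0,0,0,0,0,0,0,0,0,0]'

```text
clock: 15.58
tool_pos: [0.4654, 0.188, 0.1186]
eef_rot: [0.678, 0.735, 0.005, 0.004]
force: [0.5, -0.3, -0.3]
opening: 0.0168
```

Emit:
arm_command --gripper '[0.8,0.8,0.8,0.8,0.8,0.8,0.8,0.8,0.8]' --pt "0 0 0" --pt "0 0 -0.02" --pt "0 0 -0.06" --pt "0 0 -0.1" --pt "-0.03 0 -0.14" --pt "-0.06 0 -0.16" --pt "-0.08 0 -0.16" --pt "-0.08 0 -0.16" --pt "-0.08 0 -0.16" --twist '[0,0,0,0,0,0,0,0,0]'

```text
clock: 16.7
tool_pos: [0.4695, 0.1081, 0.2785]
eef_rot: [0.678, 0.735, 0.005, 0.003]
force: [-0.0, 0.7, 0.6]
opening: 0.0173
```

```bash
python3 -c "
from h import *
rel(-.0996,.22,.116)
d=get_image('wrist');lifts(d);save(d,'w9.png',1)
P=cloud(d);Q=P[d['image'].max(2)<45];q=Q[:,:2]-C;b=np.c_[q@bx,q@by];k=(b[:,1]>.17)&(b[:,1]<.33)&(abs(b[:,0])<.16)&(Q[:,2]<.08)
print('dark in tray: b min',b[k].min(0).round(3),'max',b[k].max(0).round(3),'z',np.percentile(Q[k,2],[1,50,99]).round(3))
"
```

```text
t 16.7 tcp [0.4695 0.1081 0.2785] board [-0.1033  0.1431] shift [0.0767 0.0023 0.1626] twist 0.006 F [-0.   0.7  0.6] open 0.0173 tilt [ 0.001  0.011 -1.   ]
lift 0.82 485 64 b [0.118 0.241] z 0.012
lift 0.81 144 227 b [-0.236  0.064] z 0.009
lift 0.8 454 85 b [0.086 0.221] z 0.019
lift 0.75 291 66 b [-0.074  0.238] z 0.012
lift 0.67 266 82 b [-0.099  0.223] z 0.029
lift 0.51 137 338 b [-0.261 -0.092] z 0.009
dark in tray: b min [-0.122  0.199] max [0.13  0.255] z [0.01  0.021 0.023]
```

View pics/w9.png

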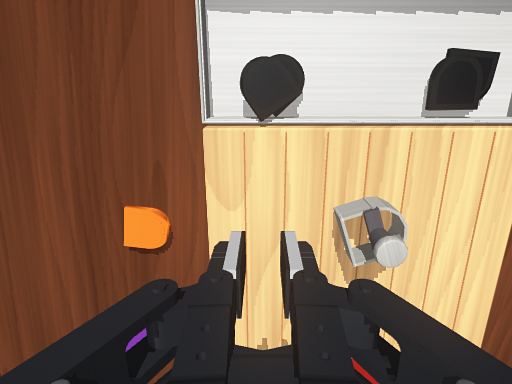

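All four are in the tray, but the last lift's corner at (262,121) reaches the near rim. I check its profile.

```bash
python3 -c "
from h import *
d,P=prof(262,54,132,4)
"
```

```text
54 b [-0.102  0.25 ] z 0.002
58 b [-0.102  0.245] z 0.022
62 b [-0.102  0.241] z 0.022
66 b [-0.102  0.237] z 0.025
70 b [-0.102  0.234] z 0.025
74 b [-0.102  0.23 ] z 0.027
78 b [-0.102  0.227] z 0.027
82 b [-0.102  0.223] z 0.028
86 b [-0.102  0.219] z 0.03
90 b [-0.102  0.216] z 0.031
94 b [-0.102  0.212] z 0.032
98 b [-0.102  0.208] z 0.033
102 b [-0.102  0.205] z 0.035
106 b [-0.102  0.201] z 0.037
110 b [-0.102  0.198] z 0.037
114 b [-0.102  0.194] z 0.038
118 b [-0.102  0.19 ] z 0.039
122 b [-0.102  0.186] z 0.031
126 b [-0.102  0.181] z 0.026
130 b [-0.102  0.18 ] z 0.042
```

Its corner rests on the rim (top z 0.039 at by about 0.188). I nudge it inward: fingers spread on both sides of the corner, lowered inside the tray, then slid +y.

Emit:
arm_command --gripper '[0.35,0.35,0.35,0.35,0.35,0.35,0.35,0.35,0.35,0.35,0.35]' --pt "0.03 0 0.0" --pt "0.057 0 0.03" --pt "0.057 0 0.08" --pt "0.057 0 0.12" --pt "0.057 0 0.15" --pt "0.057 0 0.16" --pt "0.057 0 0.17" --pt "0.057 0 0.18" --pt "0.057 0 0.187" --pt "0.057 0 0.192" --pt "0.057 0 0.192" --twist '[0,0,0,0,0,0,0,0,0,0,0]'

```text
clock: 18.23
tool_pos: [0.4695, 0.1654, 0.0885]
eef_rot: [0.678, 0.735, 0.006, 0.006]
force: [-1.3, -3.0, 12.3]
opening: 0.0554
```

```bash
python3 -c "
from h import *
rel(-.1015,.225,.086)
d,P=prof(262,150,310,10)
"
```

```text
t 18.23 tcp [0.4695 0.1654 0.0885] board [-0.099   0.2002] shift [ 0.0248 -0.0024  0.0025] twist 0.006 F [-1.3 -3.  12.3] open 0.0554 tilt [-0.     0.017 -1.   ]
150 b [-0.099  0.246] z 0.002
160 b [-0.1    0.247] z 0.031
170 b [-0.1    0.244] z 0.036
180 b [-0.1   0.24] z 0.036
190 b [-0.1    0.236] z 0.037
200 b [-0.099  0.232] z 0.036
210 b [-0.099  0.227] z 0.035
220 b [-0.099  0.223] z 0.035
230 b [-0.099  0.218] z 0.035
240 b [-0.099  0.213] z 0.034
250 b [-0.099  0.208] z 0.033
260 b [-0.099  0.203] z 0.033
270 b [-0.099  0.197] z 0.032
280 b [-0.099  0.192] z 0.033
290 b [-0.099  0.187] z 0.032
300 b [-0.099  0.181] z 0.031
```

Emit:
arm_command --gripper '[0.35,0.35,0.35,0.35,0.35,0.35,0.35]' --pt "0 0 -0.003" --pt "0.006 -0.001 -0.003" --pt "0.012 -0.001 -0.003" --pt "0.018 -0.001 -0.003" --pt "0.024 -0.001 -0.003" --pt "0.028 -0.001 -0.003" --pt "0.028 -0.001 -0.003" --twist '[0,0,0,0,0,0,0]'

```text
clock: 19.15
tool_pos: [0.4659, 0.1935, 0.0914]
eef_rot: [0.678, 0.735, 0.006, 0.006]
force: [0.5, 0.3, -0.1]
opening: 0.0555
```

```bash
python3 -c "
from h import *
rel(-.1015,.225,.086)
d,P=prof(262,120,310,10)
"
```

```text
t 19.15 tcp [0.4659 0.1935 0.0914] board [-0.1006  0.2285] shift [-0.0035 -0.001   0.0054] twist 0.007 F [ 0.5  0.3 -0.1] open 0.0555 tilt [-0.     0.016 -1.   ]
120 b [-0.101  0.288] z 0.002
130 b [-0.101  0.284] z 0.002
140 b [-0.101  0.279] z 0.003
150 b [-0.101  0.274] z 0.002
160 b [-0.101  0.268] z 0.002
170 b [-0.101  0.263] z 0.003
180 b [-0.101  0.258] z 0.002
190 b [-0.1    0.252] z 0.002
200 b [-0.1    0.247] z 0.003
210 b [-0.101  0.248] z 0.02
220 b [-0.101  0.243] z 0.02
230 b [-0.101  0.239] z 0.021
240 b [-0.101  0.233] z 0.021
250 b [-0.101  0.228] z 0.021
260 b [-0.101  0.223] z 0.022
270 b [-0.101  0.217] z 0.022
280 b [-0.1    0.211] z 0.02
290 b [-0.1    0.206] z 0.021
300 b [-0.1    0.199] z 0.021
```

Now it lies flat (z 0.021). I retreat and do the final check.

Emit:
arm_command --gripper '[0.35,0.35,0.35,0.35,0.35,0.35,0.35,0.35,0.35,0.35,0.35]' --pt "0 0 -0.02" --pt "0 0 -0.06" --pt "0 0 -0.12" --pt "0 0 -0.18" --pt "-0.02 0 -0.2" --pt "-0.05 0 -0.2" --pt "-0.08 0 -0.2" --pt "-0.1 0 -0.2" --pt "-0.1 0 -0.2" --pt "-0.1 0 -0.2" --pt "-0.1 0 -0.2" --twist '[0,0,0,0,0,0,0,0,0,0,0]'

```text
clock: 20.58
tool_pos: [0.4706, 0.094, 0.2914]
eef_rot: [0.678, 0.735, 0.006, 0.005]
force: [0.1, -0.3, 0.1]
opening: 0.0552
```

```bash
python3 -c "
from h import *
rel(-.1,.22,.116)
d=get_image('wrist');lifts(d)
P=cloud(d);Q=P[d['image'].max(2)<45];q=Q[:,:2]-C;b=np.c_[q@bx,q@by];k=(b[:,1]>.17)&(b[:,1]<.33)&(abs(b[:,0])<.16)&(Q[:,2]<.08)
print('dark: b min',b[k].min(0).round(3),'max',b[k].max(0).round(3),'z',np.percentile(Q[k,2],[1,50,99]).round(3))
t=get_image('top');a=np.load('top1.npz')
T=cloud(t)
for q in ['die','waxtin','tray','blockbox']:
  for r in spot_in(t,q)[:1]:
    c,w=map(int,r['position']);print(q,c,w,T[w,c].round(3))
df=np.abs(t['image'].astype(int)-a['im']).max(2).astype(np.uint8)
cv2.imwrite('pics/fin.png',np.hstack([cv2.resize(d['image'][:,:,::-1],(400,300)),cv2.resize(t['image'][110:290,150:390,::-1],(400,300))]))
"
```

```text
t 20.57 tcp [0.4706 0.094  0.2914] board [-0.1032  0.1289] shift [0.0911 0.0011 0.1754] twist 0.007 F [ 0.1 -0.3  0.1] open 0.0552 tilt [-0.     0.016 -1.   ]
lift 0.95 143 211 b [-0.239  0.064] z 0.009
lift 0.82 291 60 b [-0.071  0.23 ] z 0.012
lift 0.71 264 65 b [-0.099  0.224] z 0.021
lift 0.6 448 69 b [0.086 0.222] z 0.021
dark: b min [-0.121  0.199] max [0.13  0.255] z [0.01  0.021 0.023]
die 245 175 [0.571 0.057 0.105]
waxtin 304 173 [ 0.6   -0.115  0.066]
tray 170 167 [ 0.61   0.297 -0.   ]
blockbox 359 181 [ 0.597 -0.285  0.03 ]
```

View pics/fin.png

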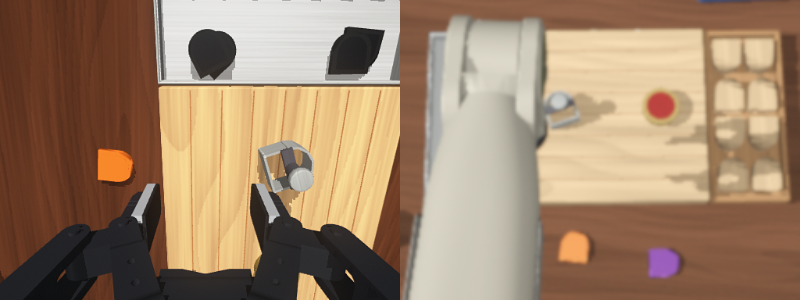

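```bash
python3 -c "
from rig import finish_job
print(finish_job())"
```

```text
the job is handed in; nothing more can be done
None
```

All four black lifts are in the tray, and the job is handed in at about 20.6 s on the robot clock. I slid each lift along the board and over its +y edge with the fingertips; nothing was picked up.

- **Corrections:** Two lifts caught on the tray rim. The first stood tilted against the board edge, and the last rested one corner on the rim. I pushed both fully in with the fingertips.
- **Lifts, last check:** They lie flat in two stacks of two. The highest point is about 23 mm, below the 30 mm rim, and all are inside the tray walls. The network reported only three of the four in the last wrist picture; the fourth shows plainly in the picture.
- **Other things:**
  - The die and wax tin measured where they were at the start, within several millimetres of network scatter.
  - The orange and purple look-alikes look unmoved.
  - The tray's near side still stands against the board edge. The arm hid the rest of the tray in the last top picture, so its position was not fully measured.
- **Contact forces:** The fingertips pressed with about 20 N on the first lift's tail, about 21 N on the board, and about 12 N while lowered inside the tray. These are end-of-move readings; the force in between was not recorded.

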